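Uncover the oil window of the suction pump and start it

TASK

Get the bench suction pump running with its oil in sight: pull out the knob on the flat oil-window cover, swing the cover aside to the left and let the knob's spring pin drop into the catch hole, so that the cover is locked open. Only then turn the key clockwise right up to the start stop, hold it there for a good second and let it spring back to run. Do not shift the things standing beside the pump.

Things in the scene. Friction and masses are not known exactly. Their poses are not given: they have to be found in the camera images.
- pump: Cream bench suction pump, 235 deep x 230 wide, 108 mm high at its flat top (ribbed motor at the back, up to 195 mm), fixed on the worktop. Origin: centre of its underside; x to its back, y to its left, z up. Its front slopes: a grey panel 140 mm long up the slope, 22 degrees from level, facing up and towards the robot. A magnifier lamp hangs over its left and back, from 400 mm up: keep the wrist low.
- pivot_screw (a point): Point on the axis of the cover's one pivot screw, at the panel's face; the screw head ends 12 mm above the face. Axes: x up the slope, y to the left along the panel, z square out of the panel. The flat face reaches 93 mm down and 33 mm up the slope from here, 95 mm to the left and 119 mm to the right.
- pull_knob (a point): Middle of the grip of the black ribbed pull knob (20 mm diameter, 30 mm tall) on the cover's free end, 74 mm from the pivot axis. With the pin seated it is 32 mm out from the panel's face and the knob spans 14 to 44 mm; the cover's top is 7.5 mm out. z: knob axis, out of the panel. The knob spins freely on its axis, so the gripper need not turn with the cover.
- oil_cover (a joint): Swing of the cover (flat teal plate, 4 mm thick, 47 mm wide) about the pivot screw, rad: 0 = closed, knob straight down the slope; grows to the left, clockwise seen from the front; stop at 2.02. Light friction (0.05 N m) keeps it where it is left. The catch hole is in a clamped adjustable quadrant: it differs from pump to pump and lies anywhere from 1.53 to 1.91.
- plunger (a joint): How far knob and spring pin are pulled out along the panel's normal, m: 0 = pin seated in the closed hole or the catch hole, 0.009 = pin rides on the strip between them, 0.013 = end. The spring pulls in with 4 N at 0, 9 N at 0.013. With the knob let go, the pin slides along the strip when the cover is pushed, drops into the 11 mm catch hole by itself and locks the cover.
- key_bow (a point): Centre of the black key's flat bow, 26 mm wide (x), 9.5 mm thick (y), 28 mm tall (z, out of the panel, 16 to 44 mm above the face), with a white mark near one edge. The key is captive in a switch on the right of the panel and turns about z through this point.
- pump_key (a joint): Key angle in rad, clockwise as seen from the front: 0 = off (where it starts, or up to 0.12 beyond), 0.6 = run (bow in line with the slope), 1.15 = start stop. Up to run it only has slight friction; beyond run a spring (0.06 N m, growing to 0.22 at the stop) pushes it back to run as soon as it is let go.
- yellow_tub: Bystander: closed yellow tub, 89 mm diameter, 52 mm high; origin at the centre of its underside.
- stapler: Bystander: black pocket stapler, 26 x 105 x 31 mm; origin at the centre of its underside.
- orange_bottle: Bystander: orange bottle, 68 mm diameter, 250 mm high; origin at the centre of its underside.
- roll_box: Bystander: small white and blue carton, 60 x 101 x 56 mm; origin at the centre of its underside.

How it is judged (in metres and radians):
On the way, in this order (a step that is already met when the one before it is completed fails the run):
1. the knob is pulled out and the cover has begun to swing (value of joint plunger above 0.005 m and value of joint oil_cover above 0.3 rad), for 0.05 s.
2. the cover is swung aside and its pin has dropped into the catch hole (value of joint oil_cover above 1.4 rad and value of joint plunger below 0.002 m), for 0.3 s.
3. the key is held at the start stop (all of step 2 and value of joint pump_key above 1 rad), for 0.5 s.
At the end, for the whole second after the job is handed in: The cover is swung at least 1.4 rad aside with its pin seated in the catch hole (plunger out less than 2 mm); the key is back at run (0.48 to 0.75 rad) and still; tub, stapler, bottle and carton are within 20 mm of where they stood (all of step 2 and value of joint pump_key between 0.48 and 0.75 rad and velocity of joint pump_key between -0.05 and 0.05 rad/s and not (distance of yellow_tub from where it was at the start of the episode above 0.02 m) and not (distance of stapler from where it was at the start of the episode above 0.02 m) and not (distance of orange_bottle from where it was at the start of the episode above 0.02 m) and not (distance of roll_box from where it was at the start of the episode above 0.02 m)); the robot touches nothing.
It fails at once if the key is turned to start while the cover is not locked open (value of joint pump_key above 0.85 rad and not (value of joint oil_cover above 1.4 rad and value of joint plunger below 0.002 m)).
It fails at once if a bystander is shifted by more than 20 mm (distance of any of yellow_tub, stapler, orange_bottle, roll_box from where it was at the start of the episode above 0.02 m).
It also fails if it takes over 72 s, if anything falls off the work surface, if the arm or the gripper's body presses on something with over 40 N, if the wrist force passes 120 N, or if a joint passes its speed limit or range.

ROBOT

A 6-joint arm with a two-finger parallel gripper is mounted at the origin on a cart in front of the work surface, level with it; the furniture and walls round the work are solid. World frame = base frame: x ahead of the robot, y to its left, z up, the work surface at z = 0. Lengths are in mm, angles in rad, forces in N, time in s.
With the tool pointing down it reaches from about 275 to 1000 mm from the base axis. Payload 8.4 kg.
Tool frame: the origin (TCP) lies between the finger pads; the fingertips stand r.tips_ahead ahead of it and the grasp point (between the pads) lies 6 mm ahead of it (r.tips_ahead is the distance from the TCP to the fingertips, in mm); z points along the fingers, y is the line along which they close (so a half turn about z gives the same grasp; the last joint's range is limited). The gripper opens to 85 mm and grips with 20 to 120 N. Pads are 22 mm wide; open, the fingers measure 114 mm over their backs; the gripper's body (76 mm by 85 mm) begins 54 mm behind the grasp point. The pads swing forward as they close: fully open they stand 13 mm farther back than shut.
Start: joints at [-1.151, 0.353, 1.633, -0, 1.155, -0.002], TCP at [255.876, -570.224, 256.281] pointing down, gripper open.
Joint ranges: [-2.63, 2.63], [-0.92, 2.1], [0.06, 2.66], [-1.3, 4.44], [0, 2.69], [-3.02, 3.02]. Speed limits (rad/s): [2.22, 2.22, 2.79, 3.14, 3.14, 3.14].

INTERFACE

Orientations are given as [roll, pitch, yaw] about the fixed x, y, z axes, in that order (R = Rz(yaw) Ry(pitch) Rx(roll)).
In Python, from rig import r gives the robot as it stands.
- The arm moves only by the tool carry_out, never from a script. Its arguments are lists of equal length, an entry for each row: "delta_pos": the shift along the tool's x, y, z in m, a list of three; "rot": the turn, a rotation vector about the tool's x, y, z in degrees, a list of three. A call has 1 to 8 rows; each row is the pose to reach, as a shift and turn from the pose commanded when the call began, along the tool's axes at that moment; what a row does not reach only later rows make up. A row lasts 1/8 s, in which the tool goes at most 62.5 mm and 10.7 degrees, less where a joint would pass 70% of its speed; a pose out of reach is approached as far as the arm can. A call with a gripper value outside its range is refused whole. "claw" is the finger opening in m, from 0 to 0.0854, set as the call begins (left out, the last holds). The fingers move at their own pace and stop on an object; "grip_force" is the grip in N (left out, the last holds). Time passes only in rows, so rows that repeat a pose let the fingers close. It gives the time, the measured TCP pose, the force, the opening and the grip force at its end, in the units of the state.
- r.sense(): the state, without advancing time (a new reading comes with each control period).
- r.grab_frame(name): name is "scene" or "top" or "wrist"; returns the picture (384x512x3 uint8, blue, green, red); there is no depth.
- r.camera_info(name): a dict with "fx", "fy", "cx", "cy" (pixels), "pose" (4x4, takes a point from camera to world coordinates); the wrist camera has in their place "hand_eye" (4x4, takes a point from camera to tool coordinates, whose origin is the TCP and whose axes are the flange's). Camera axes: x right, y down, z forward; pixel columns grow to the right and rows downward; lengths in mm; the calibration is good to about 2 mm. The wrist camera is an equidistant fisheye: a pixel r from the principal point sees the ray r / f radians off the axis. A picture is of the moment at which its call begins: read the wrist's pose just before it. camera_info takes no time and is no camera call.
- r.sign_off(): hands the job in; it is judged then, once.
Trained networks look in the newest picture that a camera, given by its name, has taken for a name from the list of things; names that differ only in an ending like _2 or _b are one class to them, and where a whole thing is asked for, a point or a joint stands for the part that bears it (a point fixed in the world has none). Each returns a list of dicts, best first, with "p" (0 to 1); they miss things now and then, are a little off and sometimes report something else, mostly with a low value. They report only what shows in the picture. A call takes as long as a camera call.
- r.recognise(thing, camera): "box" ([left, top, right, bottom] in pixels, round what is visible of it).
- r.cut_out(thing, camera): "mask" (384x512 bool, what is visible of it) and "box" ([left, top, right, bottom] in pixels, round what is visible of it).
The state is a dict: "clock": time; "qpos": joint angles; "qvel": joint speeds; "joint_efforts": joint torques, N m; "eef_pos": TCP position; "tcp_rot": TCP orientation; "contact_force": force on the tool from outside, world axes, zero at the start; "wrist_torque": the same for the moment, N m; "opening": opening from 0.0 (shut) to 1.0 (fully open); "grasp_force": force on a finger pad.
Only numpy, scipy, OpenCV 4.12 (cv2) and the standard library are available. Lean on these libraries where they do the work, as an engineer would, in place of code of your own. Each camera call takes 0.05 s, during which the arm holds its last target. There are 200 camera calls.

## Working session

There is one attempt and no reset: what is moved stays moved. The work goes in short steps, Python scripts to look and compute and a tool call to move; the robot and the scene stay as the last step left them, time stands still between calls to the robot, and variables do not carry over. Pictures are saved under pics/ and viewed, at most 13 in all, crops included, and the job is handed in when it is done.

Besides the shell and the picture viewer there is one more tool, called after "Emit:" in YAML: its name, and indented under it one key for each argument. carry_out: Moves the arm, as the interface text tells. Its arguments: {"type":"object","properties":{"delta_pos":{"type":"array","items":{"type":"array","items":{"type":"number"}}},"rot":{"type":"array","items":{"type":"array","items":{"type":"number"}}},"claw":{"type":"number"},"grip_force":{"type":"number"}},"required":["delta_pos","rot"]}

```bash
ls; mkdir -p pics; cat > h.py <<'E'
import numpy as np,cv2
from rig import r
from scipy.spatial.transform import Rotation as R
def ray(cam,u,v,T=None):
    c=r.camera_info(cam)
    x=(u-c['cx'])/c['fx'];y=(v-c['cy'])/c['fy']
    if cam=='wrist':
        th=np.hypot(x,y);d=np.array([np.sin(th)*x/max(th,1e-9),np.sin(th)*y/max(th,1e-9),np.cos(th)])
        s=r.sense() if T is None else None
        if T is None: T=tool()
        P=T@np.array(c['hand_eye'])
    else:
        d=np.array([x,y,1.]);P=np.array(c['pose'])
    d=P[:3,:3]@d
    return P[:3,3],d/np.linalg.norm(d)
def tool():
    s=r.sense();T=np.eye(4);T[:3,:3]=R.from_euler('xyz',s['tcp_rot']).as_matrix();T[:3,3]=s['eef_pos'];return T
def tri(rays):
    A=0;b=0
    for o,d in rays:
        M=np.eye(3)-np.outer(d,d);A=A+M;b=b+M@o
    p=np.linalg.solve(A,b)
    return p,[np.linalg.norm((np.eye(3)-np.outer(d,d))@(p-o)) for o,d in rays]
def proj(cam,p,T=None):
    c=r.camera_info(cam)
    P=(tool() if T is None else T)@np.array(c['hand_eye']) if cam=='wrist' else np.array(c['pose'])
    q=np.linalg.inv(P)@np.append(p,1)
    if cam=='wrist':
        th=np.arctan2(np.hypot(q[0],q[1]),q[2]);k=th/np.hypot(q[0],q[1]);return c['cx']+c['fx']*q[0]*k,c['cy']+c['fy']*q[1]*k
    return c['cx']+c['fx']*q[0]/q[2],c['cy']+c['fy']*q[1]/q[2]
E
python3 - <<'E'
from h import *
print(r.sense(),r.tips_ahead)
ims=[]
for c in ['scene','top','wrist']:
    im=r.grab_frame(c);cv2.imwrite(f'pics/{c}0.png',im)
    print(c,{k:np.round(v,3).tolist() for k,v in r.camera_info(c).items()})
    for t in ['pump','pull_knob','key_bow','pivot_screw','oil_cover','yellow_tub','stapler','orange_bottle','roll_box']:
        print(t,[(np.round(d['box']).tolist(),round(d['p'],2)) for d in r.recognise(t,c)[:2]])
E
```

```text
pics
{'clock': 0.0, 'qpos': array([-1.15137325e+00,  3.53632520e-01,  1.63414577e+00, -9.97743421e-06,
        1.15520206e+00, -2.39965621e-03]), 'qvel': array([ 0.00090942, -0.0015613 , -0.00036751,  0.00089541, -0.00017846,
       -0.00036403]), 'joint_efforts': array([ 9.20646089e-04, -6.05241323e+01, -3.42062581e+01,  2.44154307e-04,
        9.43298161e-03, -1.47517045e-05]), 'eef_pos': array([ 255.70510366, -569.80690084,  255.56644193]), 'tcp_rot': array([-3.14020494e+00,  5.79250100e-06,  4.21826771e-01]), 'contact_force': array([ 0.74207452, -0.22165877,  0.44198773]), 'wrist_torque': array([ 0.00521767, -0.01096437,  0.02135632]), 'grasp_force': 0.0, 'opening': 0.9993691793528012} 25.0
scene {'fx': 465.535, 'fy': 465.535, 'cx': 258.362, 'cy': 200.352, 'pose': [[-0.598, -0.372, 0.71, -280.617], [-0.801, 0.296, -0.52, 803.79], [-0.016, -0.88, -0.475, 671.978], [0.0, 0.0, 0.0, 1.0]]}
pump [([226.0, 140.0, 334.0, 233.0], 0.82)]
pull_knob []
key_bow [([316.0, 167.0, 319.0, 184.0], 0.39)]
pivot_screw [([259.0, 162.0, 333.0, 219.0], 0.71), ([308.0, 185.0, 318.0, 196.0], 0.68)]
oil_
[... 489 characters left out ...]
0, 103.0, 352.0, 226.0], 0.62)]
pull_knob [([303.0, 203.0, 312.0, 211.0], 0.25)]
key_bow [([329.0, 177.0, 339.0, 189.0], 0.64), ([255.0, 149.0, 351.0, 221.0], 0.52)]
pivot_screw [([256.0, 148.0, 350.0, 222.0], 0.71)]
oil_cover [([291.0, 172.0, 313.0, 214.0], 0.65)]
yellow_tub [([180.0, 228.0, 215.0, 262.0], 0.57)]
stapler [([135.0, 225.0, 174.0, 245.0], 0.67)]
orange_bottle []
roll_box []
wrist {'fx': 297.319, 'fy': 297.319, 'cx': 253.998, 'cy': 195.793, 'hand_eye': [[0.0, -0.966, -0.259, 66.267], [1.0, 0.0, 0.001, 1.177], [-0.001, -0.259, 0.966, -117.425], [0.0, 0.0, 0.0, 1.0]]}
pump []
pull_knob []
key_bow []
pivot_screw []
oil_cover []
yellow_tub []
stapler []
orange_bottle []
roll_box []
```

```bash
python3 - <<'E'
from h import *
a=cv2.imread('pics/scene0.png');b=cv2.imread('pics/top0.png')
a=cv2.resize(a[120:300,170:350],(540,540),interpolation=3);b=cv2.resize(b[90:270,130:370],(720,540),interpolation=3)
cv2.imwrite('pics/a.png',a);cv2.imwrite('pics/b.png',b)
def cr(a,b): return tri([ray('scene',*a),ray('top',*b)])
print('cover c',cr((300.5,188.5),(302,193)),'key',cr((317.5,175.5),(334,183)))
E
```

```text
cover c (array([578.32445249,  29.40655002,  85.90539361]), [np.float64(0.9611020205983645), np.float64(0.9611020205985163)]) key (array([598.65364165, -50.48839991,  94.49625583]), [np.float64(2.982786828624618), np.float64(2.982786828624597)])
```

View pics/a.png

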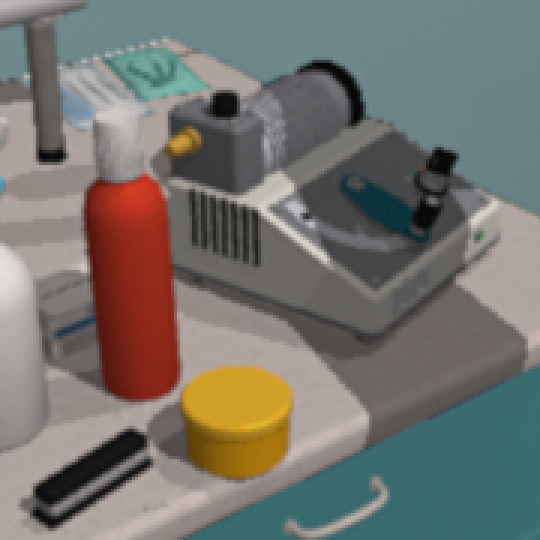

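View pics/b.png

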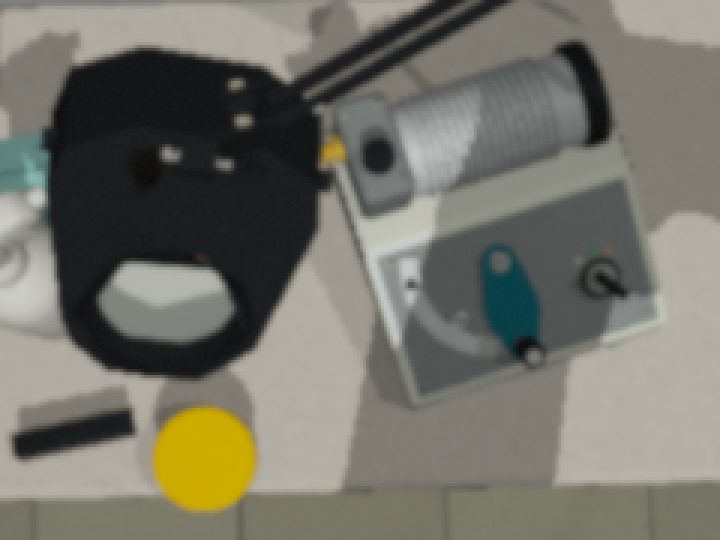

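The pictures show the pump with the cover closed: in the top crop the pivot is near (500,262), the knob (532,352) and the key (600,278). The lamp covers the left and back. The front edge of the panel gives a yaw of about +18.5°.

```bash
cat >> h.py <<'E'
def pumpR(yaw): return R.from_euler('z',yaw)*R.from_euler('y',-np.radians(22))   # panel: x up slope,y left,z out
def plan(p,Rt,T0=None):
    T=tool() if T0 is None else T0
    d=T[:3,:3].T@(np.array(p)-T[:3,3]);rv=R.from_matrix(T[:3,:3].T@Rt.as_matrix()).as_rotvec(degrees=True)
    print('delta m',np.round(d/1000,4).tolist(),'rot',np.round(rv,2).tolist(),'n',np.linalg.norm(d).round(1),np.linalg.norm(rv).round(1))
def toolR(yaw,psi=0):  # tool x down slope, y left?, z into panel ; psi turn about tool z
    return pumpR(yaw)*R.from_matrix(np.array([[-1,0,0],[0,1,0],[0,0,-1]]).T)*R.from_euler('z',psi)
E
python3 - <<'E'
from h import *
piv,e=tri([ray('scene',287.7,181.7),ray('top',296.7,177.3)]);print(piv,e)
yaw=.325;P=pumpR(yaw).as_matrix()
print('knob',piv+P@[-74,0,32])
for n,p in [('piv',piv),('knobtop',piv+P@[-74,0,44])]: print(n,proj('top',p),proj('scene',p))
print(P.round(3).tolist())
q=piv+P@[-45,-35,130];print(q);plan(q,toolR(yaw))
print(toolR(yaw).as_euler('xyz'))
E
```

```text
[616.66259581  42.69019382  96.28842801] [np.float64(0.18993463302691488), np.float64(0.18993463302709004)]
knob [540.28287953  16.95421981  98.23742344]
piv (np.float64(296.76048629568754), np.float64(177.34868503234247)) (np.float64(287.63221353555195), np.float64(181.69789885255003))
knobtop (np.float64(310.06618301685785), np.float64(209.43760022235242)) (np.float64(314.6336808362925), np.float64(184.8388081418503))
[[0.879, -0.319, -0.355], [0.296, 0.948, -0.12], [0.375, -0.0, 0.927]]
[542.14980557 -19.35016234 199.9650324 ]
delta m [0.4867, -0.3854, 0.0563] rot [-33.3, -1.61, -171.34] n 623.4 174.6
[-3.14159265  0.38397244 -2.81659265]
```

Emit:
carry_out:
  delta_pos:
    - [0.03,-0.024,0.0]
    - [0.06,-0.048,0.0]
    - [0.09,-0.072,0.0]
    - [0.12,-0.096,0.0]
    - [0.15,-0.12,0.0]
    - [0.18,-0.144,0.0]
    - [0.21,-0.168,0.0]
    - [0.243,-0.193,0.0]
  rot:
    - [-2,-0.1,-10.5]
    - [-4,-0.2,-21]
    - [-6,-0.3,-31.5]
    - [-8,-0.4,-42]
    - [-10,-0.5,-52.5]
    - [-12,-0.6,-63]
    - [-14,-0.7,-73.5]
    - [-16,-0.8,-84]
  claw: 0.045

```text
clock: 2.5
eef_pos: [399.0, -293.5, 256.5]
tcp_rot: [2.959, 0.181, 1.886]
contact_force: [0.3, -0.5, -0.4]
opening: 0.529
grasp_force: 0.0
```

```bash
python3 - <<'E'
from h import *
yaw=.325;P=pumpR(yaw).as_matrix();piv=np.array([616.7,42.7,96.3])
s=r.sense();print(s['clock'],s['qpos'].round(2))
plan(piv+P@[-45,-35,130],toolR(yaw))
E
```

```text
2.5 [-0.67  0.03  2.06  0.07  0.8  -1.05]
delta m [0.223, 0.2144, 0.0564] rot [-16.96, -1.11, -87.06] n 314.5 88.7
```

Emit:
carry_out:
  delta_pos:
    - [0.03,0.03,0.0]
    - [0.06,0.06,0.0]
    - [0.09,0.09,0.01]
    - [0.12,0.12,0.02]
    - [0.15,0.15,0.03]
    - [0.18,0.18,0.04]
    - [0.21,0.2,0.05]
    - [0.223,0.2144,0.0564]
  rot:
    - [-2,-0.1,-10.4]
    - [-4,-0.2,-20.8]
    - [-6,-0.3,-31.2]
    - [-8,-0.4,-41.6]
    - [-10,-0.6,-52]
    - [-12,-0.8,-62.4]
    - [-14,-0.9,-72.8]
    - [-16,-1,-83]

```text
clock: 3.5
eef_pos: [543.2, -19.4, 199.4]
tcp_rot: [3.127, 0.379, -2.892]
contact_force: [-0.5, -0.1, -0.8]
opening: 0.531
grasp_force: 0.0
```

```bash
python3 - <<'E'
from h import *
yaw=.325;P=pumpR(yaw).as_matrix();piv=np.array([616.7,42.7,96.3])
s=r.sense();print(s['clock'],s['qpos'].round(2),s['eef_pos'])
im=r.grab_frame('wrist');np.save('T1.npy',tool())
for t in ['pull_knob','key_bow','pivot_screw','oil_cover','pump']:
    print(t,[(np.round(d['box']).tolist(),round(d['p'],2)) for d in r.recognise(t,'wrist')[:2]])
for n,q in [('piv12',[0,0,12]),('piv',[0,0,0]),('knobtop',[-74,0,44]),('knobmid',[-74,0,32])]:
    print(n,np.round(proj('wrist',piv+P@q),1))
cv2.imwrite('pics/w1raw.png',im)
cv2.imwrite('pics/w1.png',cv2.resize(im,(800,600),interpolation=3))
plan(piv+P@[-45,-35,130],toolR(yaw))
E
```

```text
3.5 [-0.13  0.16  2.1   0.29  0.55 -2.17] [543.22910055 -19.42629623 199.44468998]
pull_knob [([290.0, 150.0, 323.0, 181.0], 0.69)]
key_bow [([189.0, 192.0, 222.0, 228.0], 0.92)]
pivot_screw [([160.0, 134.0, 400.0, 275.0], 0.75)]
oil_cover [([274.0, 143.0, 328.0, 257.0], 0.67)]
pump [([151.0, 116.0, 404.0, 361.0], 0.94)]
piv12 [304.7 244.2]
piv [302.8 238.8]
knobtop [308.  165.9]
knobmid [305.4 163.3]
delta m [0.0003, 0.0026, 0.0003] rot [-0.96, -0.21, -4.63] n 2.6 4.7
```

View pics/w1.png

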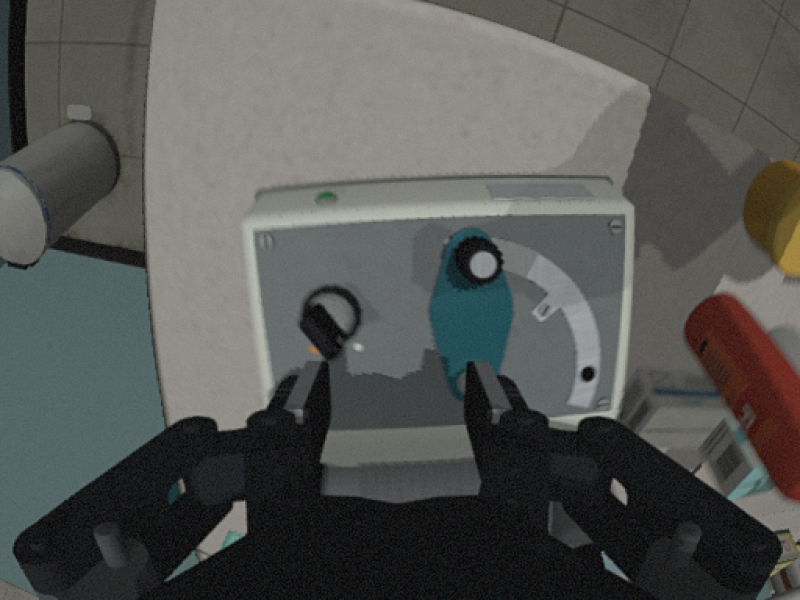

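The wrist view is clear: knob cap at about (483,264), key bow at about (325,333), and the catch hole of the quadrant at (588,373), with the picture scaled 1.5625.

```bash
cat >> h.py <<'E'
def hit(o,d,piv,P,z):
    a=P.T@(o-piv);b=P.T@d;return a+b*(z-a[2])/b[2]
E
python3 - <<'E'
from h import *
T=np.load('T1.npy');yaw=.325;P=pumpR(yaw).as_matrix();piv=np.array([616.7,42.7,96.3])
k=512/800
for n,u,v,z in [('cap',483,264,44),('knobring',479,261,36),('TL',251,230,0),('TR',634,215,0),('catch',588,373,4),('bowtop',325,333,44),('bezel',331,311,8),('BL',268,431,0)]:
    h=hit(*ray('wrist',u*k,v*k,T),piv,P,z);print(n,h.round(1),'rad',np.arctan2(h[1],-h[0]).round(3),np.hypot(*h[:2]).round(1))
for n,u,v,z in [('cap',534,354,44),('pivot',500,262,10),('DL',415,404,0),('DR',661,321,0)]:
    print('top',n,hit(*ray('top',130+u/3,90+v/3),piv,P,z).round(1))
m=r.cut_out('key_bow','wrist')[0]['mask'].astype('uint8');print(cv2.minAreaRect(np.argwhere(m)[:,::-1].astype('f4')))
im=cv2.imread('pics/w1raw.png');cv2.imwrite('pics/w1c.png',cv2.resize(im[130:280,150:350],(800,600),interpolation=2))
E
```

```text
cap [-71.3   2.5  44. ] rad 0.035 71.4
knobring [-71.4   2.   36. ] rad 0.028 71.4
TL [ -90.1 -115.5    0. ] rad -0.908 146.5
TR [-88.7 100.6   0. ] rad 0.848 134.1
catch [ 4.1 73.4  4. ] rad 1.626 73.6
bowtop [-43.2 -70.7  44. ] rad -1.023 82.9
bezel [-43.9 -73.3   8. ] rad -1.031 85.4
BL [  33.8 -123.5    0. ] rad -1.838 128.0
top cap [-68.8   3.7  44. ]
top pivot [ 2.8  1.9 10. ]
top DL [-90.1 103.9   0. ]
top DR [ -96.3 -115.1    0. ]
((207.50001525878906, 208.5), (33.941123962402344, 28.284271240234375), 45.0)
```

View pics/w1c.png

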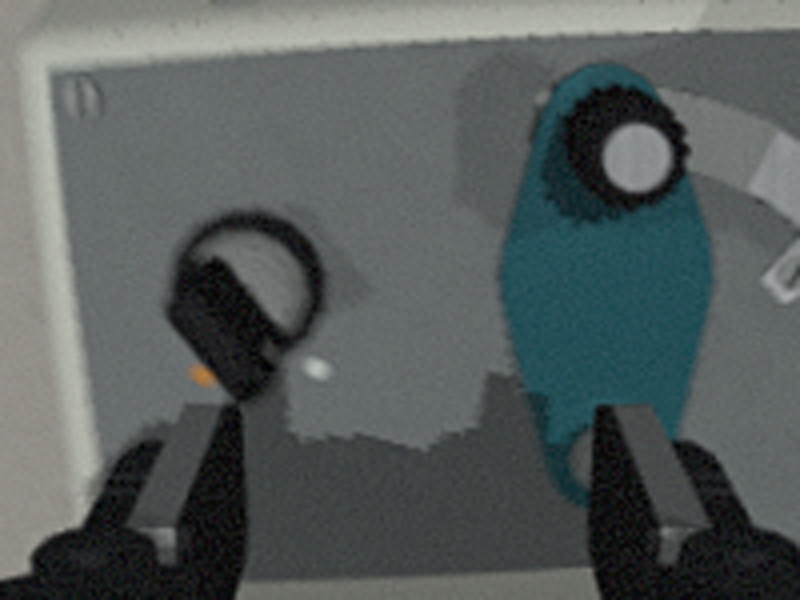

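The cover, knob and panel all sit about 2.7 mm up the slope and 2.8 mm left of my first estimate. The bow is about 38° off the slope, so the key is off. I refine the frame and plan the approach.

```bash
cat >> h.py <<'E'
YAW=.319;PP=pumpR(YAW).as_matrix();PIV=np.array([616.7,42.7,96.3])+pumpR(.325).as_matrix()@[2.7,2.8,0]
def go(xyz,psi=0,T0=None): plan(PIV+PP@np.array(xyz,float),toolR(YAW,psi),T0)
E
python3 - <<'E'
from h import *
print(PIV);go([-74,0,95])
E
```

```text
[618.17828082  46.1527785   97.3114378 ]
delta m [0.0296, 0.0394, 0.0348] rot [-0.83, -0.2, -4.28] n 60.3 4.4
```

Emit:
carry_out:
  delta_pos:
    - [0.0148,0.0197,0.01]
    - [0.0296,0.0394,0.0348]
    - [0.0296,0.0394,0.0348]
    - [0.0296,0.0394,0.0348]
  rot:
    - [-0.8,-0.2,-4.3]
    - [-0.8,-0.2,-4.3]
    - [-0.8,-0.2,-4.3]
    - [-0.8,-0.2,-4.3]

```text
clock: 4.35
eef_pos: [520.2, 13.4, 158.3]
tcp_rot: [-3.14, 0.385, -2.82]
contact_force: [-0.1, -0.6, -0.0]
opening: 0.528
grasp_force: 0.0
```

```bash
python3 - <<'E'
from h import *
im=r.grab_frame('wrist');T=tool();np.save('T2.npy',T)
b=r.recognise('pull_knob','wrist');print([(d['box'],d['p']) for d in b[:2]])
for q in ([-74,0,44],[-74,0,32],[-74,0,14]): print(np.round(proj('wrist',PIV+PP@q,T),1))
cv2.imwrite('pics/w2raw.png',im)
cv2.imwrite('pics/w2.png',cv2.resize(im[80:280,130:396],(798,600),interpolation=2))
go([-74,0,40])
E
```

```text
[([238.1, 194.6, 273.3, 237.0], 0.57)]
[256.9 224.5]
[256.7 217.9]
[256.5 209.4]
delta m [0.0016, 0.0006, 0.0554] rot [-0.04, 0.11, 0.16] n 55.4 0.2
```

View pics/w2.png

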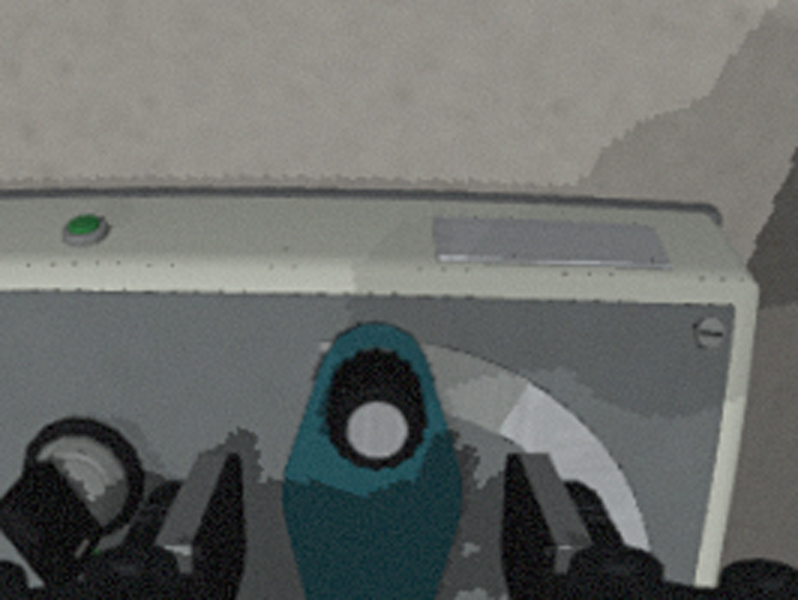

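The knob cap at (377,429) in the crop is within about 1 mm of my prediction and lies midway between the fingers. Next I descend and grip.

Emit:
carry_out:
  delta_pos:
    - [0.002,0.0,0.02]
    - [0.002,0.0,0.04]
    - [0.002,0.0,0.0555]
    - [0.002,0.0,0.0555]
    - [0.002,0.0,0.0555]
  rot:
    - [0,0,0]
    - [0,0,0]
    - [0,0,0]
    - [0,0,0]
    - [0,0,0]

```text
clock: 5.08
eef_pos: [537.8, 19.6, 105.9]
tcp_rot: [-3.14, 0.385, -2.819]
contact_force: [-0.5, -0.2, 0.2]
opening: 0.524
grasp_force: 0.0
```

Emit:
carry_out:
  delta_pos:
    - [0,0,0]
    - [0,0,0]
    - [0,0,0]
    - [0,0,0]
    - [0,0,0]
  rot:
    - [0,0,0]
    - [0,0,0]
    - [0,0,0]
    - [0,0,0]
    - [0,0,0]
  claw: 0.005
  grip_force: 50

```text
clock: 5.7
eef_pos: [537.6, 19.8, 105.8]
tcp_rot: [-3.14, 0.385, -2.819]
contact_force: [-2.2, -2.0, 6.8]
opening: 0.217
grasp_force: 48.7
```

Emit:
carry_out:
  delta_pos:
    - [0,0,-0.004]
    - [0,0,-0.008]
    - [0,0,-0.012]
    - [0,0,-0.012]
  rot:
    - [0,0,0]
    - [0,0,0]
    - [0,0,0]
    - [0,0,0]

```text
clock: 6.2
eef_pos: [533.3, 18.5, 116.6]
tcp_rot: [-3.14, 0.384, -2.819]
contact_force: [5.7, 1.0, -6.4]
opening: 0.217
grasp_force: 49.0
```

```bash
python3 - <<'E'
from h import *
T=tool();s=r.sense();x=PP.T@(T[:3,3]-PIV);print('panel tcp',x.round(1),'F panel',(PP.T@s['contact_force']).round(1),s['grasp_force'])
# arc rows relative to current pose, theta steps
for th in np.arange(.1,1.41,.1): 
    R0=T[:3,:3]
    d=T[:3,:3].T@PP@np.array([-74*np.cos(th)+74,74*np.sin(th),0]);print(round(th,2),(d/1000).round(4).tolist(),np.degrees(th).round(1))
E
```

```text
panel tcp [-75.5   0.4  51.4] F panel [ 2.9 -0.8 -8. ] 48.97719740867615
0.1 [-0.0004, 0.0074, 0.0] 5.7
0.2 [-0.0015, 0.0147, 0.0] 11.5
0.3 [-0.0034, 0.0219, 0.0] 17.2
0.4 [-0.0059, 0.0288, 0.0] 22.9
0.5 [-0.0092, 0.0354, 0.0] 28.6
0.6 [-0.0131, 0.0417, 0.0] 34.4
0.7 [-0.0176, 0.0476, 0.0] 40.1
0.8 [-0.0226, 0.053, 0.0] 45.8
0.9 [-0.0282, 0.0579, 0.0] 51.6
1.0 [-0.0342, 0.0621, 0.0] 57.3
1.1 [-0.0407, 0.0658, 0.0] 63.0
1.2 [-0.0474, 0.0688, 0.0] 68.8
1.3 [-0.0545, 0.0711, 0.0] 74.5
1.4 [-0.0617, 0.0727, 0.0] 80.2
```

Emit:
carry_out:
  delta_pos:
    - [-0.0004,0.0074,0.0]
    - [-0.0015,0.0147,0.0]
    - [-0.0034,0.0219,0.0]
    - [-0.0059,0.0288,0.0]
    - [-0.0092,0.0354,0.0]
    - [-0.0131,0.0417,0]
    - [-0.0176,0.0476,0.0]
    - [-0.0226,0.053,0.0]
  rot:
    - [0,0,5.7]
    - [0,0,11.5]
    - [0,0,17.2]
    - [0,0,22.9]
    - [0,0,28.6]
    - [0,0,34.4]
    - [0,0,40.1]
    - [0,0,45.8]

```text
clock: 7.2
eef_pos: [537.2, 75.3, 125.2]
tcp_rot: [2.859, 0.266, 2.623]
contact_force: [8.4, -3.7, -7.1]
opening: 0.215
grasp_force: 49.0
```

```bash
cat >> h.py <<'E'
def st():
    T=tool();s=r.sense();x=PP.T@(T[:3,3]-PIV);F=PP.T@s['contact_force']
    th=np.arctan2(x[1],-x[0]);print(s['clock'],'tcp',x.round(1),'th',th.round(3),'rad',np.hypot(*x[:2]).round(1),'F',F.round(1),'tang',(F[0]*np.sin(th)+F[1]*np.cos(th)).round(1),'grasp',s['grasp_force'],s['opening'])
    return T,x,th
def arc(ths,cx=0,cy=0,rad=74,psi_off=0):
    T=tool();z=(PP.T@(T[:3,3]-PIV))[2]
    for th in ths: print(th,end=' ');go([cx-rad*np.cos(th),cy+rad*np.sin(th),z],th+psi_off,T)
E
python3 - <<'E'
from h import *
st();arc([.9,1.,1.1,1.2,1.3,1.4],-1.5,.4)
E
```

```text
7.2 tcp [-52.3  53.1  51.2] th 0.792 rad 74.5 F [ 3.7 -6.1 -9.1] tang -1.7 grasp 48.96916329860687 0.21473306474245143
0.9 delta m [0.0004, 0.0072, 0.0] rot [0.04, 0.11, 5.79] n 7.2 5.8
1.0 delta m [-0.0007, 0.0145, 0.0] rot [0.05, 0.1, 11.52] n 14.5 11.5
1.1 delta m [-0.0025, 0.0216, 0.0] rot [0.05, 0.1, 17.25] n 21.8 17.2
1.2 delta m [-0.0051, 0.0286, 0.0] rot [0.06, 0.1, 22.98] n 29.0 23.0
1.3 delta m [-0.0083, 0.0352, 0.0] rot [0.06, 0.1, 28.71] n 36.2 28.7
1.4 delta m [-0.0122, 0.0415, 0.0001] rot [0.07, 0.09, 34.43] n 43.3 34.4
```

Emit:
carry_out:
  delta_pos:
    - [-0.0005,0.0072,0.0]
    - [-0.0015,0.0143,0.0]
    - [-0.0035,0.0214,0.0]
    - [-0.0061,0.0284,0.0]
    - [-0.0095,0.035,0.0]
    - [-0.0095,0.035,0.0]
  rot:
    - [0,0,5.7]
    - [0,0,11.5]
    - [0,0,17.2]
    - [0,0,22.9]
    - [0,0,28.7]
    - [0,0,28.7]

```text
clock: 7.95
eef_pos: [559.2, 101.1, 136.8]
tcp_rot: [2.77, 0.102, 2.143]
contact_force: [6.2, -4.0, -7.7]
opening: 0.214
grasp_force: 49.0
```

```bash
python3 - <<'E'
from h import *
st()
E
```

```text
7.95 tcp [-21.1  70.7  51.1] th 1.28 rad 73.8 F [ 1.4 -5.7 -8.9] tang -0.3 grasp 49.01084661483765 0.21377758535793678
```

Emit:
carry_out:
  delta_pos:
    - [0,0,0]
    - [0,0,0]
    - [0,0,0.004]
    - [0,0,0.004]
  rot:
    - [0,0,0]
    - [0,0,0]
    - [0,0,0]
    - [0,0,0]
  claw: 0.027
  grip_force: 20

```text
clock: 8.45
eef_pos: [559.6, 102.0, 132.4]
tcp_rot: [2.771, 0.101, 2.145]
contact_force: [-0.7, 0.6, -0.0]
opening: 0.313
grasp_force: 0.0
```

```bash
python3 - <<'E'
from h import *
st();arc([1.4,1.5,1.55,1.6,1.65,1.7,1.75],-.5,-.5)
E
```

```text
8.45 tcp [-22.2  71.4  46.8] th 1.27 rad 74.7 F [-0.5  0.8  0.2] tang -0.2 grasp 0.0 0.3134236112936487
1.4 delta m [-0.0014, 0.009, -0.0] rot [-0.04, -0.04, 5.92] n 9.2 5.9
1.5 delta m [-0.0026, 0.0163, -0.0] rot [-0.04, -0.04, 11.65] n 16.5 11.7
1.55 delta m [-0.0034, 0.02, -0.0] rot [-0.05, -0.04, 14.52] n 20.2 14.5
1.6 delta m [-0.0044, 0.0235, -0.0] rot [-0.05, -0.04, 17.38] n 23.9 17.4
1.65 delta m [-0.0056, 0.027, -0.0] rot [-0.05, -0.04, 20.25] n 27.6 20.2
1.7 delta m [-0.007, 0.0304, -0.0] rot [-0.05, -0.04, 23.11] n 31.2 23.1
1.75 delta m [-0.0085, 0.0338, -0.0] rot [-0.05, -0.04, 25.97] n 34.9 26.0
```

Emit:
carry_out:
  delta_pos:
    - [-0.0014,0.009,0]
    - [-0.0026,0.0163,0]
    - [-0.003,0.018,0]
    - [-0.0034,0.02,0]
  rot:
    - [0,0,6]
    - [0,0,11.7]
    - [0,0,13]
    - [0,0,14.5]

```text
clock: 8.95
eef_pos: [571.7, 109.1, 137.6]
tcp_rot: [2.769, 0.005, 1.91]
contact_force: [-18.2, -7.1, 6.8]
opening: 0.318
grasp_force: 8.0
```

```bash
python3 - <<'E'
from h import *
st();arc([1.6,1.65,1.7,1.75],-.5,-.5)
E
```

```text
8.95 tcp [-7.5 74.3 46.5] th 1.47 rad 74.7 F [-15.5  -1.   13.6] tang -15.6 grasp 7.976581156253815 0.3180187524309634
1.6 delta m [-0.001, 0.0092, -0.0001] rot [-0.65, -0.15, 2.84] n 9.2 2.9
1.65 delta m [-0.0013, 0.0129, -0.0001] rot [-0.65, -0.13, 5.7] n 12.9 5.7
1.7 delta m [-0.0018, 0.0165, -0.0002] rot [-0.65, -0.12, 8.57] n 16.6 8.6
1.75 delta m [-0.0024, 0.0202, -0.0002] rot [-0.66, -0.1, 11.43] n 20.3 11.4
```

```bash
python3 - <<'E'
from h import *
im=r.grab_frame('wrist');T=tool()
cv2.imwrite('pics/w3.png',cv2.resize(im[100:380,100:420],(800,600),interpolation=2))
print(np.round(proj('wrist',PIV+PP@[0,0,10],T)))
for th in (1.35,1.4,1.45,1.5): print(th,[np.round(proj('wrist',PIV+PP@[-74*np.cos(th),74*np.sin(th),z],T),1).tolist() for z in (44,53)])
E
```

```text
[262. 336.]
1.35 [[232.7, 268.0], [231.1, 278.0]]
1.4 [[240.6, 266.9], [239.5, 276.8]]
1.45 [[248.6, 266.1], [248.1, 276.0]]
1.5 [[256.8, 265.6], [256.7, 275.5]]
```

View pics/w3.png

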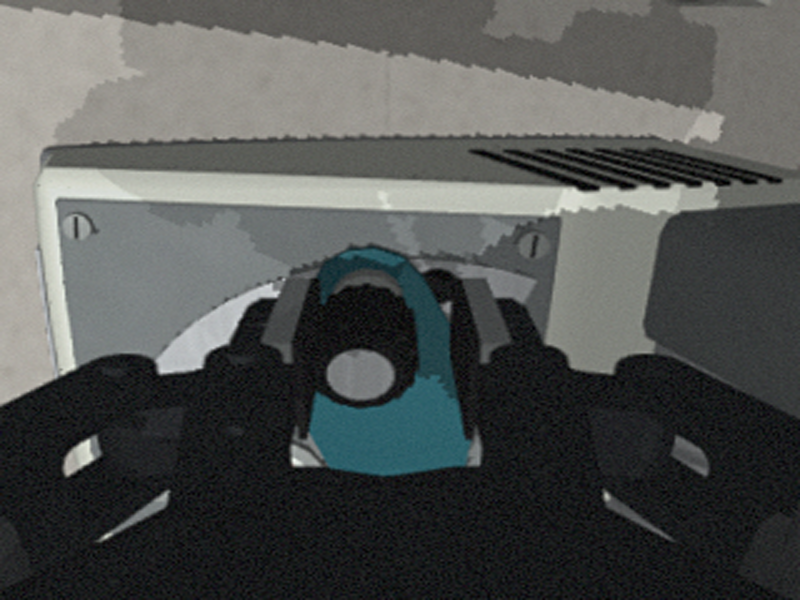

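The knob cap at (361,375) puts the cover at about 1.43 rad, still riding on the strip, with the catch hole just ahead at (440,283). Something is pushing a fingertip outward, so I raise the tool a little.

Emit:
carry_out:
  delta_pos:
    - [0,0,-0.004]
    - [0,0,-0.008]
    - [0,0,-0.008]
  rot:
    - [0,0,0]
    - [0,0,0]
    - [0,0,0]

```text
clock: 9.38
eef_pos: [573.6, 108.9, 147.6]
tcp_rot: [2.759, 0.007, 1.91]
contact_force: [-3.9, -0.8, -3.5]
opening: 0.315
grasp_force: 2.4
```

```bash
python3 - <<'E'
from h import *
st();arc([1.6,1.65,1.7,1.75],-.5,-.5)
E
```

```text
9.375 tcp [-2.2 73.5 55.2] th 1.541 rad 73.5 F [-5.   0.5 -1.7] tang -5.0 grasp 2.3894083499908447 0.31494188241675114
1.6 delta m [-0.0001, 0.0038, -0.0] rot [-0.06, -0.04, 2.88] n 3.8 2.9
1.65 delta m [-0.0004, 0.0075, -0.0] rot [-0.07, -0.03, 5.75] n 7.5 5.7
1.7 delta m [-0.0009, 0.0112, -0.0] rot [-0.07, -0.03, 8.61] n 11.2 8.6
1.75 delta m [-0.0015, 0.0148, -0.0] rot [-0.07, -0.03, 11.48] n 14.9 11.5
```

Emit:
carry_out:
  delta_pos:
    - [0,0.002,0]
    - [0,0.0038,0]
    - [-0.0003,0.0056,0]
    - [-0.0004,0.0075,0]
  rot:
    - [0,0,1.5]
    - [0,0,2.9]
    - [0,0,4.3]
    - [0,0,5.7]

```text
clock: 9.88
eef_pos: [582.0, 111.0, 151.3]
tcp_rot: [2.757, -0.03, 1.816]
contact_force: [-1.0, -0.8, -2.5]
opening: 0.315
grasp_force: 0.6
```

```bash
python3 - <<'E'
from h import *
st();arc([1.7,1.75,1.8],-.5,-.5)
E
```

```text
9.875 tcp [ 7.2 73.  55.3] th 1.669 rad 73.3 F [-2.  -0.5 -1.8] tang -2.0 grasp 0.5613305233418941 0.31510480114558465
1.7 delta m [0.0001, 0.0018, 0.0] rot [0.12, -0.01, 2.82] n 1.8 2.8
1.75 delta m [-0.0002, 0.0055, 0.0] rot [0.12, -0.02, 5.69] n 5.5 5.7
1.8 delta m [-0.0007, 0.0092, 0.0] rot [0.11, -0.02, 8.55] n 9.2 8.6
```

Emit:
carry_out:
  delta_pos:
    - [0,0.0018,0]
    - [-0.0001,0.0036,0]
    - [-0.0002,0.0055,0]
  rot:
    - [0,0,1.5]
    - [0,0,3]
    - [0,0,4.5]

```text
clock: 10.25
eef_pos: [584.9, 111.7, 152.2]
tcp_rot: [2.765, -0.06, 1.743]
contact_force: [-8.3, -2.4, 2.1]
opening: 0.316
grasp_force: 3.3
```

```bash
python3 - <<'E'
from h import *
st()
im=r.grab_frame('wrist');T=tool()
cv2.imwrite('pics/w4.png',cv2.resize(im[100:380,100:420],(800,600),interpolation=2))
for th in (1.55,1.6,1.65,1.7,1.75): print(th,[np.round((proj('wrist',PIV+PP@[-74*np.cos(th),74*np.sin(th),z],T)-np.array([100,100]))*[2.5,2.143]).tolist() for z in (44,53)])
E
```

```text
10.25 tcp [10.3 72.7 55. ] th 1.712 rad 73.5 F [-7.3  0.3  5.2] tang -7.2 grasp 3.2970797270536423 0.3162430192687388
1.55 [[319.0, 337.0], [315.0, 356.0]]
1.6 [[338.0, 335.0], [335.0, 354.0]]
1.65 [[357.0, 334.0], [355.0, 353.0]]
1.7 [[376.0, 333.0], [375.0, 352.0]]
1.75 [[395.0, 333.0], [396.0, 352.0]]
```

View pics/w4.png

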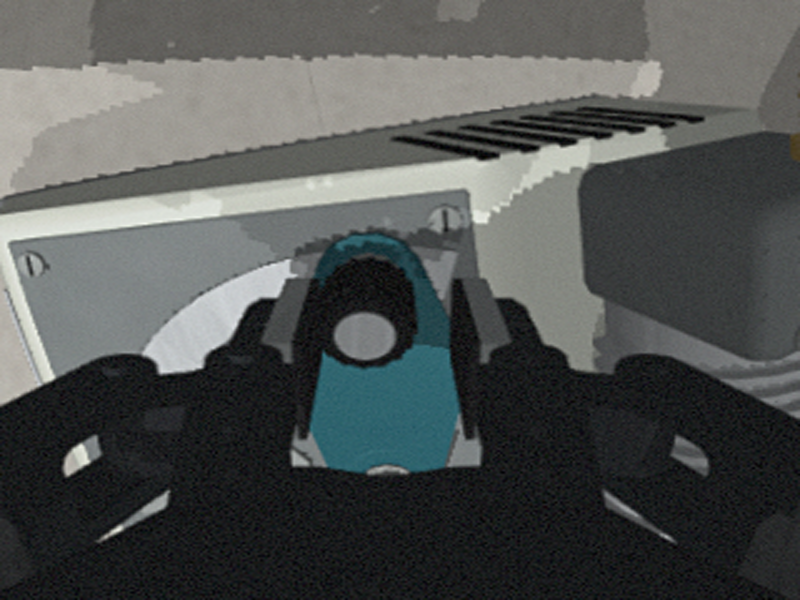

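The cap at (364,335) matches the seated height at about 1.67 rad. A small further push should confirm the lock.

Emit:
carry_out:
  delta_pos:
    - [0,0.003,0]
    - [0,0.005,0]
    - [0,0.005,0]
  rot:
    - [0,0,0]
    - [0,0,0]
    - [0,0,0]

```text
clock: 10.68
eef_pos: [586.0, 112.1, 152.2]
tcp_rot: [2.772, -0.06, 1.744]
contact_force: [-15.3, -3.5, 4.6]
opening: 0.319
grasp_force: 6.7
```

```bash
python3 - <<'E'
from h import *
st()
E
```

```text
10.675 tcp [11.4 72.7 54.6] th 1.726 rad 73.5 F [-12.8   1.5  10.1] tang -12.9 grasp 6.749926060438156 0.3186349193855255
```

Emit:
carry_out:
  delta_pos:
    - [0,-0.004,0]
    - [0,-0.006,0]
    - [0,-0.006,0]
    - [0,-0.006,-0.03]
    - [0,-0.006,-0.06]
    - [0,-0.006,-0.075]
    - [0,-0.006,-0.075]
  rot:
    - [0,0,0]
    - [0,0,0]
    - [0,0,0]
    - [0,0,0]
    - [0,0,0]
    - [0,0,0]
    - [0,0,0]
  claw: 0.036

```text
clock: 11.55
eef_pos: [558.8, 102.9, 222.9]
tcp_rot: [2.76, -0.059, 1.744]
contact_force: [0.4, 0.7, -0.6]
opening: 0.425
grasp_force: 0.0
```

```bash
python3 - <<'E'
from h import *
st()
print('key axis est');go([-46,-75,120],-.62)
E
```

```text
11.55 tcp [ 11.3  72.5 130.9] th 1.725 rad 73.4 F [ 0.3  0.6 -0.8] tang 0.2 grasp 0.0 0.4247476654037742
key axis est
delta m [-0.1546, -0.0335, 0.0107] rot [0.08, 0.13, -134.52] n 158.6 134.5
```

```bash
python3 - <<'E'
from h import *
go([-46,-75,115],2.52)
E
```

```text
delta m [-0.1546, -0.0335, 0.0157] rot [0.11, -0.07, 45.39] n 159.0 45.4
```

Emit:
carry_out:
  delta_pos:
    - [-0.05,-0.01,0]
    - [-0.1,-0.02,0]
    - [-0.14,-0.03,0.01]
    - [-0.1546,-0.0335,0.0157]
    - [-0.1546,-0.0335,0.0157]
    - [-0.1546,-0.0335,0.0157]
  rot:
    - [0,0,10]
    - [0,0,20]
    - [0,0,30]
    - [0,0,40]
    - [0,0,45.4]
    - [0,0,45.4]
  claw: 0.036

```text
clock: 12.3
eef_pos: [559.4, -52.2, 184.4]
tcp_rot: [2.913, -0.309, 0.976]
contact_force: [-0.3, -0.1, 0.1]
opening: 0.424
grasp_force: 0.0
```

```bash
python3 - <<'E'
from h import *
st();print(r.sense()['qpos'].round(2))
im=r.grab_frame('wrist');T=tool();np.save('T5.npy',T);cv2.imwrite('pics/w5raw.png',im)
print([(d['box'],d['p']) for d in r.recognise('key_bow','wrist')[:2]],[(d['box'],d['p']) for d in r.recognise('pull_knob','wrist')[:2]])
cv2.imwrite('pics/w5.png',cv2.resize(im[110:350,90:410],(800,600),interpolation=2))
print('bow',[np.round(proj('wrist',PIV+PP@[-46,-75,z],T),1) for z in (44,16)])
E
```

```text
12.3 tcp [-47.7 -75.  113.2] th -1.004 rad 88.9 F [-0.3 -0.   0.2] tang 0.2 grasp 0.0 0.4241823480045502
[-0.2   0.22  2.07  0.37  0.55  0.14]
[([248.0, 189.6, 272.6, 231.7], 0.94), ([72.3, 7.2, 350.6, 268.5], 0.56)] [([110.3, 18.3, 150.3, 54.5], 0.96)]
bow [array([253.6, 216.5]), array([253.7, 204.4])]
```

View pics/w5.png

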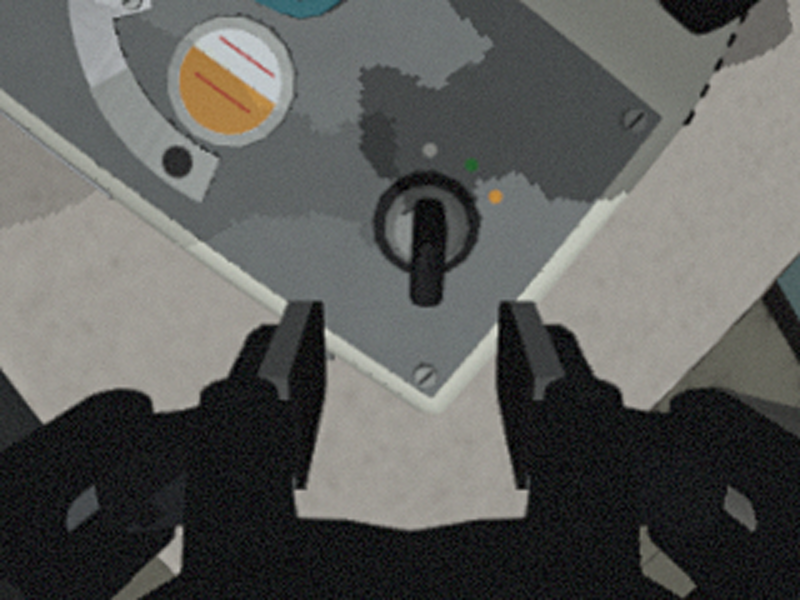

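The bow stands vertical in the picture at crop (427,250), so it is lined up with the finger pads but about 4 mm off to the right. I correct for that and check the seated knob again.

```bash
python3 - <<'E'
from h import *
T=np.load('T5.npy')
h=hit(*ray('wrist',260.6,210.6,T),PIV,PP,30);print('bow',h)
kn=((110.3+150.3)/2,(18.3+54.5)/2)
print('knob px',kn)
for z in (32,41): print(z,np.round(proj('wrist',PIV+PP@[-74*np.cos(1.667),74*np.sin(1.667),z],T),1), 'catch th if z',[hit(*ray('wrist',*kn,T),PIV,PP,z).round(1)])
go([h[0],h[1],48],2.52);go([h[0],h[1],90],2.52)
E
```

```text
bow [-43.44083775 -79.25300019  30.        ]
knob px (130.3, 36.4)
32 [126.5  33. ] catch th if z [array([ 6.4, 69.3, 32. ])]
41 [121.4  29.8] catch th if z [array([ 6.4, 64.5, 41. ])]
delta m [0.0002, 0.006, 0.0659] rot [-0.06, 0.01, 0.12] n 66.1 0.1
delta m [0.0002, 0.006, 0.0239] rot [-0.06, 0.01, 0.12] n 24.6 0.1
```

Emit:
carry_out:
  delta_pos:
    - [0.0002,0.004,0.012]
    - [0.0002,0.0044,0.028]
    - [0.0002,0.0044,0.028]
  rot:
    - [0,0,0]
    - [0,0,0]
    - [0,0,0]
  claw: 0.03

```text
clock: 12.82
eef_pos: [572.6, -50.7, 158.9]
tcp_rot: [2.914, -0.308, 0.976]
contact_force: [-0.2, 1.2, 0.9]
opening: 0.351
grasp_force: 0.0
```

```bash
python3 - <<'E'
from h import *
st()
im=r.grab_frame('wrist');T=tool();np.save('T6.npy',T)
b=r.recognise('key_bow','wrist')[0];print(b['box'],b['p'])
cv2.imwrite('pics/w6.png',cv2.resize(im[140:320,134:374],(800,600),interpolation=2))
E
```

```text
12.825 tcp [-45.2 -77.7  84.7] th -1.044 rad 89.9 F [0.5 1.2 0.8] tang 0.2 grasp 0.0 0.3511278901123493
[241.8, 200.4, 271.8, 252.3] 0.6
```

View pics/w6.png

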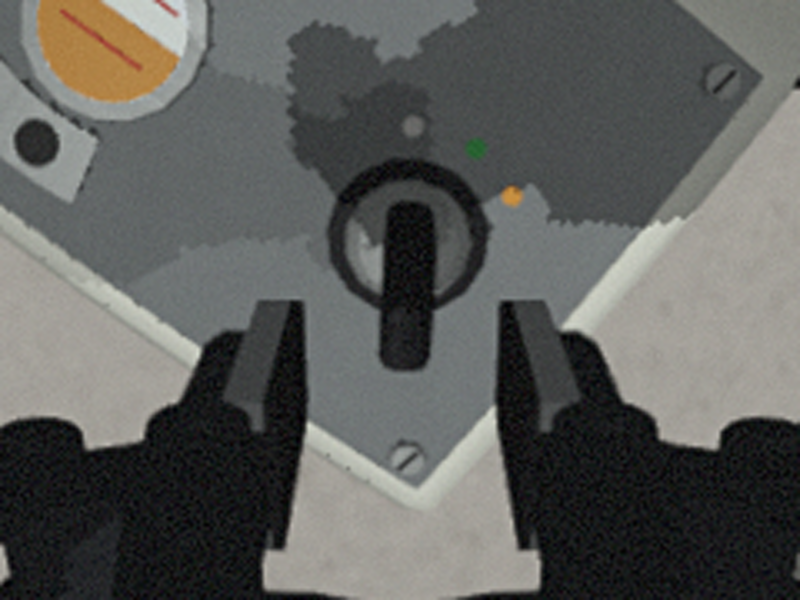

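The bow (x≈406) is centred between the fingers (mid ≈401) and parallel to the pads. Next I descend and grip.

Emit:
carry_out:
  delta_pos:
    - [0,0.0006,0.015]
    - [0,0.0006,0.03]
    - [0,0.0006,0.038]
    - [0,0.0006,0.038]
  rot:
    - [0,0,0]
    - [0,0,0]
    - [0,0,0]
    - [0,0,0]

```text
clock: 13.42
eef_pos: [586.7, -46.8, 124.6]
tcp_rot: [2.913, -0.309, 0.976]
contact_force: [-0.6, -0.4, -0.1]
opening: 0.35
grasp_force: 0.0
```

Emit:
carry_out:
  delta_pos:
    - [0,0,0]
    - [0,0,0]
    - [0,0,0]
    - [0,0,0]
    - [0,0,0]
  rot:
    - [0,0,0]
    - [0,0,0]
    - [0,0,0]
    - [0,0,0]
    - [0,0,0]
  claw: 0.002
  grip_force: 35

```text
clock: 14.05
eef_pos: [586.6, -46.8, 125.7]
tcp_rot: [2.912, -0.31, 0.976]
contact_force: [-5.2, 2.7, 3.3]
opening: 0.104
grasp_force: 37.1
```

```bash
python3 - <<'E'
from h import *
st();print(r.sense()['wrist_torque'])
im=r.grab_frame('wrist')
print([(d['box'],d['p']) for d in r.recognise('pull_knob','wrist')[:2]])
for z in (32,41): print(z,np.round(proj('wrist',PIV+PP@[-74*np.cos(1.667),74*np.sin(1.667),z]),1))
E
```

```text
14.05 tcp [-44.2 -78.4  48.5] th -1.058 rad 90.0 F [-2.6  4.2  4.6] tang 4.3 grasp 37.07920253276825 0.10401167052027763
[ 0.5660309   0.65385086 -0.15348982]
[([52.9, 0.0, 108.8, 36.5], 0.9)]
32 [70.9  8.6]
41 [61.6  3.9]
```

Emit:
carry_out:
  delta_pos:
    - [0,0,0]
    - [0,0,0]
    - [0,0,0]
    - [0,0,0]
    - [0,0,0]
    - [0,0,0]
    - [0,0,0]
    - [0,0,0]
  rot:
    - [0,0,9]
    - [0,0,18]
    - [0,0,27]
    - [0,0,36]
    - [0,0,44]
    - [0,0,52]
    - [0,0,58]
    - [0,0,61]

```text
clock: 15.15
eef_pos: [586.7, -47.1, 125.7]
tcp_rot: [-2.97, -0.344, -0.155]
contact_force: [-4.8, -0.1, 3.2]
opening: 0.107
grasp_force: 34.6
```

```bash
python3 - <<'E'
from h import *
st();s=r.sense();print((PP.T@s['wrist_torque']).round(2),s['qpos'].round(2))
rel=(toolR(YAW,0).inv()*R.from_matrix(tool()[:3,:3])).as_rotvec();print('psi',rel, 'key~',rel[2]+.6-np.pi)
E
```

```text
15.15 tcp [-44.2 -78.6  48.5] th -1.059 rad 90.2 F [-3.   1.4  4.7] tang 3.3 grasp 34.59111213684082 0.10673767247660174
[0.25 0.61 0.17] [-0.18  0.35  2.06  0.45  0.43  1.14]
psi [-1.21694490e-03 -3.52152357e-04 -2.69732598e+00] key~ -5.238918629192867
```

Emit:
carry_out:
  delta_pos:
    - [0,0,0]
    - [0,0,0]
    - [0,0,0]
    - [0,0,0]
    - [0,0,0]
    - [0,0,0]
    - [0,0,0]
    - [0,0,0]
  rot:
    - [0,0,2.5]
    - [0,0,5]
    - [0,0,6.5]
    - [0,0,8]
    - [0,0,8]
    - [0,0,8]
    - [0,0,8]
    - [0,0,8]

```text
clock: 16.15
eef_pos: [586.6, -47.1, 125.7]
tcp_rot: [-2.924, -0.318, -0.297]
contact_force: [-5.6, 0.9, 3.0]
opening: 0.099
grasp_force: 34.8
```

```bash
python3 - <<'E'
from h import *
st();s=r.sense();print((PP.T@s['wrist_torque']).round(2))
rel=(toolR(YAW,0).inv()*R.from_matrix(tool()[:3,:3])).as_rotvec();print('key~',rel[2]+.6+np.pi)
im=r.grab_frame('wrist');cv2.imwrite('pics/w7.png',cv2.resize(im[110:350,90:410],(800,600)))
E
```

```text
16.15 tcp [-44.3 -78.7  48.5] th -1.058 rad 90.3 F [-3.6  2.6  4.7] tang 4.4 grasp 34.78587448596954 0.09944973818504461
[0.23 0.62 0.33]
key~ 1.1811229229486342
```

View pics/w7.png

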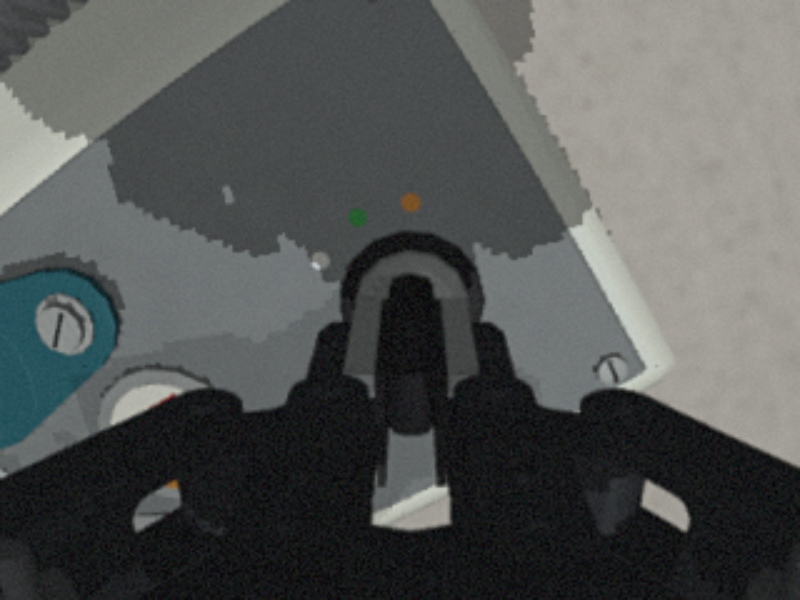

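The bow points at the orange start mark and the torque has risen past the spring's 0.22 N m, so the key is at the stop. I hold it a bit longer, then ease it back with the spring and let go.

Emit:
carry_out:
  delta_pos:
    - [0,0,0]
    - [0,0,0]
    - [0,0,0]
    - [0,0,0]
    - [0,0,0]
    - [0,0,0]
    - [0,0,0]
    - [0,0,0]
  rot:
    - [0,0,0]
    - [0,0,0]
    - [0,0,0]
    - [0,0,0]
    - [0,0,-9]
    - [0,0,-18]
    - [0,0,-26]
    - [0,0,-30]

```text
clock: 17.2
eef_pos: [586.6, -47.0, 125.7]
tcp_rot: [-3.119, -0.383, 0.26]
contact_force: [-5.0, 0.4, 2.7]
opening: 0.105
grasp_force: 34.7
```

Emit:
carry_out:
  delta_pos:
    - [0,0,0]
    - [0,0,0]
    - [0,0,0]
    - [0,0,0]
    - [0,0,-0.02]
    - [0,0,-0.05]
    - [0,0,-0.08]
    - [0,0,-0.08]
  rot:
    - [0,0,0]
    - [0,0,0]
    - [0,0,0]
    - [0,0,0]
    - [0,0,0]
    - [0,0,0]
    - [0,0,0]
    - [0,0,0]
  claw: 0.036

```text
clock: 18.2
eef_pos: [559.4, -56.9, 202.0]
tcp_rot: [-3.119, -0.386, 0.255]
contact_force: [0.4, -0.3, -0.6]
opening: 0.424
grasp_force: 0.0
```

```bash
python3 - <<'E'
from h import *
st()
im=r.grab_frame('wrist')
cv2.imwrite('pics/w8.png',cv2.resize(im[0:384],(800,600),interpolation=2))
for z in (44,53): print(z,np.round(proj('wrist',PIV+PP@[-74*np.cos(1.667),74*np.sin(1.667),z])*np.array(1.5625)))
E
```

```text
18.2 tcp [-42.5 -79.5 130.1] th -1.079 rad 90.1 F [ 0.  -0.4 -0.6] tang -0.2 grasp 0.0 0.4235278675841257
44 [ 91. 251.]
53 [ 81. 254.]
```

View pics/w8.png

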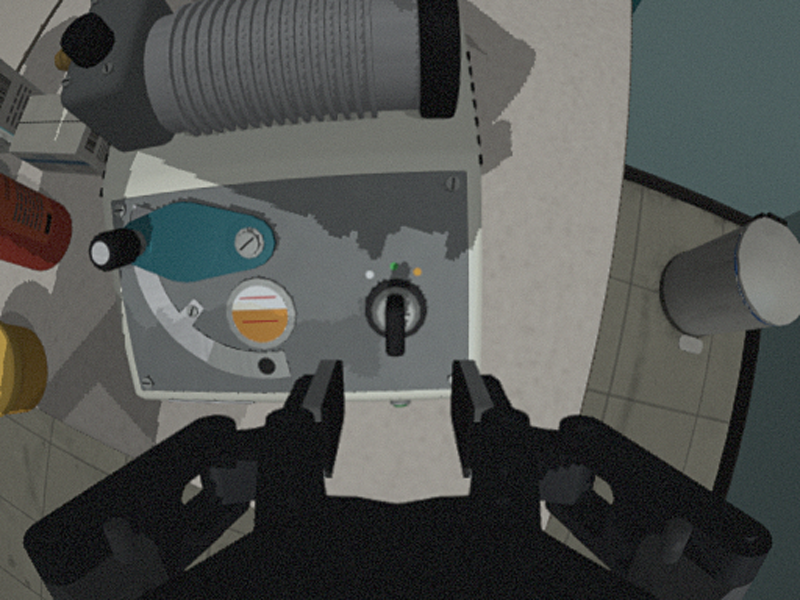

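The key at (396,320) lies in line with the slope and points to the green run mark. The cover is open to the left, and the knob cap at (99,251) is at its seated height. The gripper is clear, so I hand in.

```bash
python3 -c "
from rig import r
print(r.sign_off())"
```

```text
the job is handed in; nothing more can be done
None
```

The job is handed in, with no verdict returned: the cover is swung open with its pin in the catch hole (about 1.67 rad), the key was held at the start stop for over a second and eased back to run in the gripper before release, and the gripper is clear with nothing beside the pump touched.

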